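# Put the corkscrew away in the interlocked bar chest

### The job

Put the corkscrew from the sloping rest away in the right-hand drawer of the bar chest: lay it gently, flat on the drawer's floor, without dropping it. The chest lets only one drawer out at a time and its left drawer has been left open, so shut that one fully before you pull the right one well open. Finish with both drawers fully shut and the corkscrew inside, and leave the bottles and other bar things standing where they are.

Things in the scene. Friction and masses are not known exactly. Their poses are not given: they have to be found in the camera images.
- chest: wooden bar chest, 306 mm wide (y), 145 deep (x), 85 high, two drawers side by side. Origin: middle of its front's lower edge, on the counter; x points into the chest (drawers come out along -x), y left, z up. Left or right on the counter, turned up to 0.12 rad. A bottle and a stopper stand on its top, whose front 80 mm is bare. A pin holds each drawer shut (2 mm play) while the other is out
- left_drawer (a joint): how far the left drawer (+y side) is out, m: 0 fully shut (hard stop), 0.138 fully out (hard stop). Starts part open. It runs with about 2 N of friction, no spring, and stays where it is left
- right_drawer (a joint): how far the right drawer (-y side) is out, m: 0 fully shut, 0.138 fully out; as the left one. Starts shut and locked by the interlock until the left drawer is home
- left_drawer_handle (a point): middle of the left drawer's steel bar handle: a bar 11 mm thick and 90 mm long along the chest's y axis, 35 mm in front of the drawer front, 53 mm above the counter (32 mm below the chest's top), on two posts near its ends. Moves with the drawer
- right_drawer_handle (a point): the same point on the right drawer's handle
- right_drawer_floor (a point): centre of the right drawer's inner floor, 14 mm above the counter; axes as the chest's, moves with the drawer. Inside 126 mm long (x) by 115 mm wide (y); sides and rear rise 39 mm above this floor, the 10 mm thick front 61 mm. Drawn 0.138 m, this point is 65 mm in front of the chest and the whole inside is clear of its top; the corkscrew only fits in lengthways (along x)
- corkscrew: folded waiter's corkscrew, a dark flat bar 112 mm long (its y axis) by 20 mm wide (x) by 15 mm thick (z), 95 g or so, not opened in this task. Origin: centre of its broad underside. It starts on the sloping rest with its y axis pointing away from the robot and 28 degrees upward
- rest: fixed bar mat, 280x240x4 mm, with a fixed steel rest that holds the corkscrew on a slope rising 28 degrees along the mat's x axis (away from the robot). Origin: on the counter, 60 mm nearer than the corkscrew's middle, whose underside is 75 mm up. The beam under it is 16 mm wide, 12 thick: fingers pass both sides. A lip and 30 mm wide cheeks hold its lowest 17 mm only. Turned up to 0.2 rad
- dark_cap_bottle: small bottle with a black cap, 47 mm across, 138 mm high, standing on the rear left of the chest's top; bystander. Origin: centre of its underside
- dark_stopper: black bottle stopper standing on its head, 33 mm across, 48 mm high, on the rear right of the chest's top; bystander. Origin: centre of its underside
- jigger: bright metal double jigger (hourglass shape), 41 mm across, 97 mm high, standing at the front middle of the mat; bystander. Origin: centre of its underside
- dasher_bottle: small bottle with a yellow cap, 47 mm across, 138 mm high, at the back of the mat; bystander. Origin: centre of its underside
- steel_cup: plain bright metal cup, 68 mm across, 133 mm high, at the back of the mat; bystander. Origin: centre of its underside
- salt_cellar: round wooden salt cellar with a lid, 70 mm across, 67 mm high at the left of the mat, nearer than the rest; bystander. Origin: centre of its underside
- stopper: pale bottle stopper standing on its head, 33 mm across, 48 mm high, at the right of the mat, nearer than the rest; bystander. Origin: centre of its underside

How it is judged:
On the way, in this order (a step that is already met when the one before it is completed fails the run):
1. the left drawer is fully shut (value of joint left_drawer below 0.004 m), for 0.2 s.
2. the right drawer is drawn well open (value of joint right_drawer above 0.085 m), for 0.2 s.
3. the corkscrew lies flat on the right drawer's floor, released (x of corkscrew in the frame of right_drawer_floor between -0.06 and 0.06 m and y of corkscrew in the frame of right_drawer_floor between -0.05 and 0.05 m and z of corkscrew in the frame of right_drawer_floor between -0.005 and 0.01 m and angle between corkscrew's own z axis and vertical below 0.15 rad and contact force between the fingers and corkscrew below 0.1 N), for 0.2 s.
At the end, for the whole second after the job is handed in: Both drawers are within 4 mm of fully shut, and the corkscrew lies released and at rest inside the right drawer, flat on its floor (within 10 mm of it, tilted less than 0.15 rad) (all of step 3 and value of joint each of left_drawer, right_drawer below 0.004 m and linear speed of corkscrew below 0.02 m/s); the robot touches nothing.
It fails at once if the corkscrew is dropped (falls faster than 0.5 m/s out of the fingers) (linear speed of corkscrew above 0.5 m/s and contact force between the fingers and corkscrew below 0.05 N).
It fails at once if a bystander is shifted by more than 30 mm or tipped (distance of any of dark_cap_bottle, dark_stopper, jigger, dasher_bottle, steel_cup, salt_cellar, stopper from where it was at the start of the episode above 0.03 m or angle between any of dark_cap_bottle, dark_stopper, jigger, dasher_bottle, steel_cup, salt_cellar, stopper's own z axis and vertical above 0.4 rad).
It also fails if it takes over 72 s, if anything falls off the work surface, if the arm or the gripper's body presses on something with over 40 N, if the wrist force passes 120 N, or if a joint passes its speed limit or range.

### The arm

A 6-joint arm with a two-finger parallel gripper is mounted at the origin on a cart in front of the work surface, level with it; the furniture and walls round the work are solid. World frame = base frame: x ahead of the robot, y to its left, z up, the work surface at z = 0. Lengths are in m, angles in rad, forces in N, time in s.
With the tool pointing down it reaches from about 0.275 to 0.725 m from the base axis. Payload 5.6 kg.
Tool frame: the origin (TCP) lies midway between the tips of the shut fingers; the grasp point (between the pads) lies 19 mm behind it; z points along the fingers, y is the line along which they close (so a half turn about z gives the same grasp; the last joint's range is limited). The gripper opens to 85 mm and grips with 20 to 120 N. Pads are 22 mm wide; open, the fingers measure 114 mm over their backs; the gripper's body (76 mm by 85 mm) begins 54 mm behind the grasp point. The pads swing forward as they close: fully open they stand 13 mm farther back than shut.
Start: joints at [1.628, 0.255, 0.108, 0, -1.424, -0.285], TCP at [0.124, 0.536, 0.231] pointing down, gripper open.
Joint ranges: [-2.95, 2.95], [-1.21, 1.97], [-1.09, 1.5], [-2.87, 1.71], [-2.94, -0.07], [-3.05, 3.05]. Speed limits (rad/s): [2.57, 2.57, 3.14, 3.14, 3.14, 3.14].

### API

Orientations are given as a unit quaternion [w, x, y, z].
In Python, from cell import * gives the robot as it stands. The module is installed in compiled form; this text tells all that it offers. Calls block until the motion is done:
- movep(position, orientation): joint-space move of the TCP to a pose.
- servo_line(position, attitude=None, velocity=0.15): straight line of the TCP; attitude=None keeps the orientation; velocity is the mean speed in m/s.
- movej(angles): joint-space move.
- let_go() and gripper_close(squeeze=None): open the fingers fully, or close them until they stop; squeeze is the grip in N (None keeps the last).
- sleep(seconds).
- solve_ik(position, orientation): joint angles nearest the present ones, or None.
- state(): the state.
- capture(name): name is "scene" or "side" or "wrist"; returns a dict with "img" (400x640x3 uint8, red, green, blue), "range_z" (400x640 float32, m along the optical axis (not along the pixel's ray), 0 where there is no reading), "fx", "fy", "cx", "cy" (pixels), "xyz" and "attitude" of the camera in the world; the wrist camera has in their place "mount" (4x4, takes a point from camera to tool coordinates, whose origin is the TCP and whose axes are the flange's). Camera axes: x right, y down, z forward; pixel columns grow to the right and rows downward; lengths in m; the calibration is good to about 2 mm. A picture is of the moment at which its call begins: read the wrist's pose just before it.
A pose or a line that the arm cannot do raises IKError and nothing moves.
- sign_off(): hands the job in; it is judged then, once.
The state is a dict: "t": time; "joint_pos": joint angles; "joint_vel": joint speeds; "joint_efforts": joint torques, N m; "eef_pos": TCP position; "eef_rot": TCP orientation; "force": force on the tool from outside, world axes, zero at the start; "ft_torque": the same for the moment, N m; "opening": finger opening in m; "finger_force": force on a finger pad.
Only numpy, scipy, OpenCV 4.12 (cv2) and the standard library are available. Lean on these libraries where they do the work, as an engineer would, in place of code of your own. Each camera call takes 0.05 s, during which the arm holds its last target. There are 200 camera calls.

## Working session

There is one attempt and no reset: what is moved stays moved. The work goes in short steps, each a Python script; the robot and the scene stay as the last script left them, time stands still between calls to the robot, and variables do not carry over. Pictures are saved under pics/ and viewed, at most 10 in all, crops included, and the job is handed in when it is done.

```bash
mkdir -p pics
cat > h.py <<'E'
from cell import *
import numpy as np, cv2, pickle
from scipy.spatial.transform import Rotation as R
def rq(q): return R.from_quat([q[1],q[2],q[3],q[0]])
def qw(r): x=r.as_quat(); return [x[3],x[0],x[1],x[2]]
def snap(n,f):
    s=state(); c=capture(n); cv2.imwrite('pics/%s.png'%f,c['img'][:,:,::-1])
    if n=='wrist':
        T=np.eye(4);T[:3,:3]=rq(s['eef_rot']).as_matrix();T[:3,3]=s['eef_pos'];T=T@np.array(c['mount'])
    else:
        T=np.eye(4);T[:3,:3]=rq(c['attitude']).as_matrix();T[:3,3]=c['xyz']
    v,u=np.mgrid[0:400,0:640];z=c['range_z']
    P=np.stack([(u-c['cx'])/c['fx']*z,(v-c['cy'])/c['fy']*z,z],-1)@T[:3,:3].T+T[:3,3]
    P[z==0]=np.nan
    np.savez('pics/%s.npz'%f,P=P,T=T,K=[c['fx'],c['fy'],c['cx'],c['cy']])
    return c,P
E
python3 - <<'E'
from h import *
for n in ('scene','side'):
    c,P=snap(n,n+'1'); print(c['xyz'],c['attitude'],c['fx'])
s=state();print(s['t'],s['eef_pos'],s['eef_rot'],s['opening'])
E
```

```text
[0.11855509 0.39621892 0.633302  ] [ 0.17721231 -0.3789097   0.82790513 -0.37362592] 363.5393570050727
[0.4701831  0.51122077 0.9093869 ] [ 0.03934075 -0.12120148  0.95088175 -0.28211062] 466.7437831419412
0.1 [0.12404185 0.53539002 0.23049816] [ 8.24830412e-04  9.93518210e-01 -1.13670060e-01 -6.47808959e-05] 0.0859482841626359
```

View pics/scene1.png

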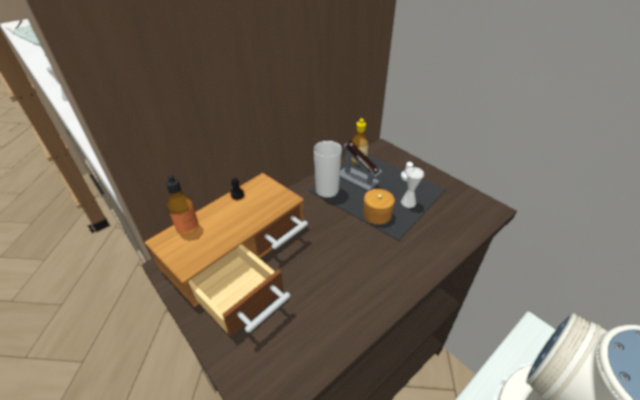

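View pics/side1.png

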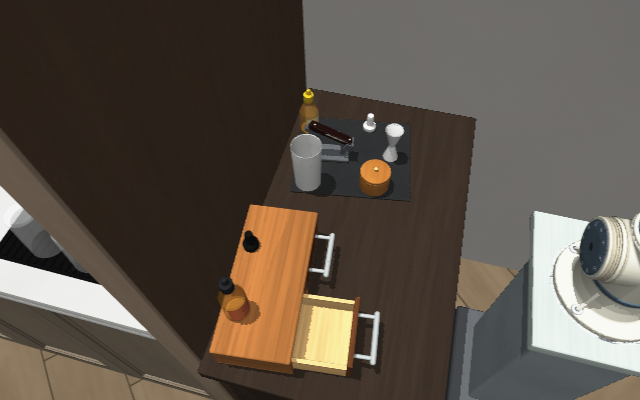

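The scene view shows the chest with its left drawer open (left handle about (268,310), right handle about (290,235)) and the corkscrew at about (363,158) on the rest. The side view shows the chest top with corners at about (250,206), (317,212), (294,370) and (213,357), the right handle at about (330,255), the left handle at about (376,338), and the corkscrew running from (312,124) to (352,142).

```bash
python3 - <<'E'
from h import *
for f in('scene1','side1'):
    d=np.load('pics/%s.npz'%f);P=d['P'];img=cv2.imread('pics/%s.png'%f)
    def rect(m,n):
        # largest component
        k,l,st,_=cv2.connectedComponentsWithStats(m.astype(np.uint8)); i=1+np.argmax(st[1:,4]); m=l==i
        q=P[m]; r=cv2.minAreaRect((q[:,:2]*1000).astype(np.float32)); print(f,n,m.sum(),np.round(r[0],1),np.round(r[1],1),round(r[2],2),'z',np.round(np.nanpercentile(q[:,2],[2,50,98]),4)); print(np.round(cv2.boxPoints(r)).tolist())
        return q
    z=P[...,2]
    box=lambda u0,u1,v0,v1:(np.add.outer(0*np.arange(400),np.arange(640))>=u0)&(np.arange(640)[None]<u1)&(np.arange(400)[:,None]>=v0)&(np.arange(400)[:,None]<v1)
    rect((abs(z-.085)<.004)&(box(140,320,170,300) if f[1]=='c' else box(200,325,195,380)),'top')
    br=img.min(2)
    h=(z>.05)&(z<.066)&(br>130)
    if f[1]=='c': bl,brr=box(240,295,285,335),box(260,312,215,255)
    else: bl,brr=box(355,385,305,370),box(310,340,228,282)
    rect(h&bl,'Lh');rect(h&brr,'Rh')
    b=box(335,390,135,180) if f[1]=='c' else box(305,357,115,148)
    gray=img.max(2)
    q=rect(b&(z>.055)&(z<.14)&(gray<90),'cork')
    c=q.mean(0);w=np.linalg.svd(q-c)[2];t=(q-c)@w[0];print('cork',c,w[0],t.min(),t.max(), 'n',w[2])
    cz=np.nanmedian(q,0);print(cz)
E
python3 - <<'E'
import cv2
a=cv2.imread('pics/scene1.png')[110:230,310:470];b=cv2.imread('pics/side1.png')[80:200,280:440]
cv2.imwrite('pics/crop1.png',cv2.hconcat([cv2.resize(a,(400,300)),cv2.resize(b,(400,300))]))
E
```

```text
scene1 top 6595 [667.9 183.5] [148.1 312.8] 6.29 z [0.0819 0.0839 0.0861]
[[577.0, 331.0], [611.0, 20.0], [759.0, 36.0], [724.0, 347.0]]
scene1 Lh 442 [460.2 239.9] [40.1 98. ] 7.81 z [0.0523 0.056  0.0586]
[[434.0, 286.0], [447.0, 189.0], [487.0, 194.0], [473.0, 291.0]]
scene1 Rh 261 [583.   97.9] [40.3 98.3] 5.45 z [0.0523 0.0559 0.0586]
[[558.0, 145.0], [568.0, 47.0], [608.0, 51.0], [598.0, 149.0]]
scene1 cork 445 [ 664.8 -201.2] [ 56.7 148.2] 75.73 z [0.0561 0.0806 0.1097]
[[586.0, -210.0], [730.0, -247.0], [744.0, -192.0], [600.0, -155.0]]
cork [ 0.64738712 -0.19278897  0.08069159] [-0.93593581 -0.12598568 -0.32886435] -0.06756630665652212 0.06242707731486116 n [-0.17541659  0.9765092   0.12513514]
[ 0.65029711 -0.19108668  0.08060179]
side1 top 10429 [667.9 183.9] [145.4 313. ] 6.08 z [0.082 0.085 0.088]
[[579.0, 332.0], [612.0, 21.0], [757.0, 36.0], [724.0, 347.0]]
side1 Lh 398 [460.8 240. ] [38.  98.6] 6.79 z [0.0531 0.057  0.0611]
[[436.0, 287.0], [448.0, 189.0], [486.0, 193.0], [474.0, 291.0]]
side1 Rh 287 [583.9  97.6] [ 37.2 100. ] 6.16 z [0.0532 0.0572 0.0605]
[[560.0, 145.0], [571.0, 46.0], [608.0, 50.0], [597.0, 149.0]]
side1 cork 559 [ 648.3 -200.7] [ 56.7 122.6] 78.69 z [0.0567 0.0842 0.1109]
[[583.0, -217.0], [703.0, -241.0], [714.0, -185.0], [594.0, -161.0]]
cork [ 0.64419361 -0.19287829  0.08372307] [-0.89926229 -0.1346867  -0.41615721] -0.05509680062108799 0.06421688846909925 n [ 0.30613673 -0.87334949 -0.37886802]
[ 0.64580164 -0.19131566  0.08420346]
```

View pics/crop1.png

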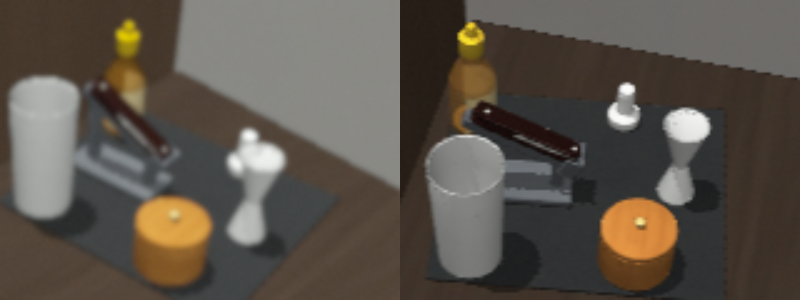

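The crop shows the corkscrew from about (95,85) to (170,150) in the left half. It is free above the rest, with the cup and the dasher bottle behind and to its left. The chest yaw is about 0.107 and its origin is near (0.596, 0.176). I'll shut the left drawer now with closed fingers pushing on the bar.

```bash
cat >> h.py <<'E'
YAW=0.107; O=np.array([.5958,.1759,0]); C=R.from_euler('z',YAW)
def W(x,y,z): return (O+C.apply([x,y,z])).tolist()
def inC(p): return C.inv().apply(np.array(p)-O)
def down(yaw,half=0): return qw(R.from_euler('z',yaw+half*np.pi)*R.from_euler('x',np.pi))
def fc(): s=state(); return np.round(C.inv().apply(s['force']),1), np.round(inC(s['eef_pos']),4), round(s['t'],2)
E
python3 - <<'E'
from h import *
for h in(0,1):
    print(h,solve_ik(W(-.175,.077,.15),down(YAW,h)))
q=down(YAW,0) 
gripper_close(60); print(state()['opening'],fc())
movep(W(-.178,.077,.13),q); print(state()['joint_pos'],fc())
servo_line(W(-.178,.077,.036),velocity=.15); f0=fc();print(f0)
servo_line(W(-.07,.077,.036),velocity=.1); print(fc())
x=-.07
while x<-.03:
    x+=.003; servo_line(W(x,.077,.036),velocity=.05); f=fc(); print(x,f)
    if abs(f[0][0]-f0[0][0])>18: break
snap('side','side2')
d=np.load('pics/side2.npz')['P'];
E
```

```text
0 [ 8.45482137e-01  1.50337248e-01 -2.35747161e-01  4.44089210e-16
 -1.18471192e+00  8.32314190e-01]
1 [ 8.45482137e-01  1.50337248e-01 -2.35747161e-01 -4.44089210e-16
 -1.18471192e+00 -2.30927846e+00]
0.00018868123976106496 (array([-0.6,  0.1,  0.1]), array([-0.4305,  0.4082,  0.2313]), 0.87)
[ 8.51022455e-01  1.61065701e-01 -2.76407030e-01  7.34156676e-05
 -1.13261731e+00  8.27271169e-01] (array([-0.4, -0.2,  0.1]), array([-0.1778,  0.0777,  0.1303]), 2.44)
(array([ 0.9, -0.1,  0.3]), array([-0.1774,  0.0776,  0.0368]), 3.22)
(array([-0.5, -0.7, -0.1]), array([-0.0702,  0.077 ,  0.036 ]), 4.45)
-0.067 (array([-1.7,  0.4,  0.3]), array([-0.0672,  0.077 ,  0.036 ]), 4.7)
-0.064 (array([-0.5, -0.3,  1.4]), array([-0.0638,  0.077 ,  0.036 ]), 4.95)
-0.061 (array([ 0.2, -0.6,  0.8]), array([-0.0606,  0.077 ,  0.036 ]), 5.2)
-0.057999999999999996 (array([-0.3, -0.1,  0.8]), array([-0.0576,  0.077 ,  0.036 ]), 5.45)
-0.05499999999999999 (array([-1.2, -0.2, -0.5]), array([-0.0547,  0.077 ,  0.036 ]), 5.7)
-0.05199999999999999 (array([-0.4,  0. ,  0.2]), array([-0.0517,  0.077 ,  0.036 ]), 5.95)
-0.04899999999999999 (array([-6.9,  0.9,  3.5]), array([-0.0503,  0.0769,  0.0358]), 6.2)
-0.045999999999999985 (array([-17.5,   2. ,  10.4]), array([-0.0502,  0.0768,  0.0357]), 6.45)
```

Run:
```python
import numpy as np
from scipy.spatial.transform import Rotation as R
# objects near the cork: cluster heights in side1
for f in('side1','scene1'):
    P=np.load('pics/%s.npz'%f)['P'].reshape(-1,3);P=P[~np.isnan(P[:,0])]
    for n,z0,z1 in(('cup',.12,.136),('btl',.12,.142),('salt',.055,.069),('jig',.09,.1),('stop',.035,.05),('mat',.001,.008)):
        q=P[(P[:,2]>z0)&(P[:,2]<z1)&(P[:,1]<0)&(P[:,0]>.35)&(P[:,0]<.8)]
        import cv2
        g=np.zeros((100,100),np.uint8)
        ij=np.clip(((q[:,:2]-[.35,-.4])/.005).astype(int),0,99); g[ij[:,0],ij[:,1]]=1
        k,l=cv2.connectedComponents(cv2.dilate(g,np.ones((3,3))))
        lab=l[ij[:,0],ij[:,1]]
        for i in range(1,k):
            m=q[lab==i]
            if len(m)>12: print(f,n,len(m),m.min(0).round(3),m.max(0).round(3), (np.array(cv2.minAreaRect((m[:,:2]*1000).astype(np.float32))[0]).round(0),np.round(cv2.minAreaRect((m[:,:2]*1000).astype(np.float32))[1]),cv2.minAreaRect((m[:,:2]*1000).astype(np.float32))[2]) if n=='mat' else '')
```

```text
side1 cup 1191 [ 0.35  -0.427  0.12 ] [ 0.766 -0.     0.136] 
side1 cup 298 [ 0.637 -0.138  0.12 ] [ 0.704 -0.067  0.136] 
side1 cup 74 [ 0.698 -0.273  0.12 ] [ 0.722 -0.249  0.136] 
side1 btl 1668 [ 0.35  -0.427  0.12 ] [ 0.766 -0.     0.142] 
side1 btl 324 [ 0.637 -0.138  0.12 ] [ 0.704 -0.067  0.138] 
side1 btl 84 [ 0.698 -0.273  0.12 ] [ 0.722 -0.249  0.142] 
side1 salt 906 [ 0.35  -0.426  0.055] [ 0.765 -0.003  0.069] 
side1 salt 600 [ 0.484 -0.167  0.055] [ 0.553 -0.097  0.069] 
side1 salt 24 [ 0.485 -0.24   0.056] [ 0.504 -0.215  0.069] 
side1 salt 146 [ 0.584 -0.219  0.055] [ 0.649 -0.188  0.069] 
side1 salt 89 [ 0.639 -0.105  0.055] [ 0.698 -0.07   0.069] 
side1 salt 33 [ 0.666 -0.135  0.058] [ 0.694 -0.123  0.069] 
side1 salt 72 [ 0.688 -0.264  0.055] [ 0.731 -0.236  0.068] 
side1 jig 703 [ 0.351 -0.425  0.09 ] [ 0.766 -0.     0.1  ] 
side1 jig 104 [ 0.476 -0.249  0.09 ] [ 0.515 -0.206  0.1  ] 
side1 jig 112 [ 0.639 -0.205  0.09 ] [ 0.7  -0.18  0.1 ] 
side1 jig 71 [ 0.638 -0.104  0.09 ] [ 0.696 -0.069  0.1  ] 
side1 jig 75 [ 0.649 -0.135  0.09 ] [ 0.702 -0.106  0.1  ] 
side
[... 2329 characters left out ...]
.187  0.05 ] 
scene1 stop 106 [ 0.639 -0.12   0.035] [ 0.688 -0.071  0.05 ] 
scene1 stop 28 [ 0.678 -0.197  0.035] [ 0.688 -0.182  0.05 ] 
scene1 stop 16 [ 0.688 -0.274  0.035] [ 0.693 -0.256  0.049] 
scene1 stop 42 [ 0.763 -0.289  0.036] [ 0.768 -0.23   0.05 ] 
scene1 stop 184 [ 0.762 -0.136  0.035] [ 0.768 -0.001  0.05 ] 
scene1 mat 3809 [ 0.35  -0.424  0.001] [ 0.768 -0.009  0.008] (array([ 559., -217.]), array([418., 414.]), 0.06173471361398697)
scene1 mat 48 [ 0.398 -0.074  0.001] [ 0.589 -0.001  0.002] (array([494., -37.]), array([191.,  72.]), 0.5163000822067261)
scene1 mat 100 [ 0.652 -0.249  0.001] [ 0.728 -0.194  0.008] (array([ 696., -232.]), array([79., 43.]), 30.943721771240234)
```

View pics/side2.png

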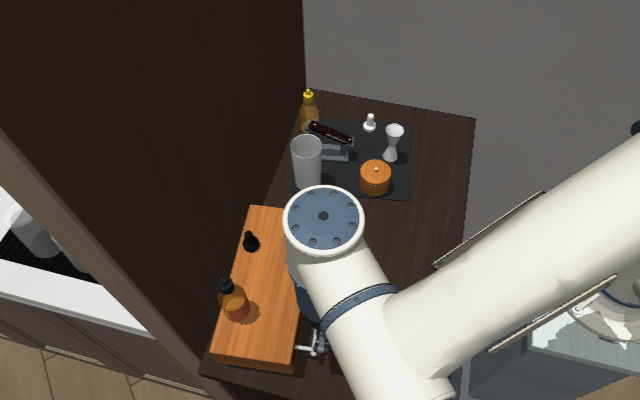

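The left drawer is home: the force rose at x' = -0.050, and the picture shows the left handle at about (310,348) against the chest. Next I'll hook the right handle from behind and pull.

Run:
```python
from h import *
q=down(YAW,0); v=.2
servo_line(W(-.075,.077,.036),velocity=v); servo_line(W(-.075,.077,.12),velocity=v)
servo_line(W(-.0135,-.077,.12),velocity=v); f0=fc();print(f0)
ok=True
for z in np.arange(.09,.037,-.009).tolist()+[.036]:
    servo_line(W(-.0135,-.077,z),velocity=.08); f=fc(); d=np.abs(f[0]-f0[0]).max()
    if d>6: print('contact',z,f); ok=False; break
print(fc())
if ok:
    servo_line(W(-.05,-.077,.036),velocity=.08); print(fc())
    servo_line(W(-.140,-.077,.036),velocity=.12); print(fc())
    x=-.14
    while x>-.17:
        x-=.004; servo_line(W(x,-.077,.036),velocity=.06); f=fc()
        if f[0][0]-f0[0][0]>12: break
    print(x,f)
    s=inC(state()['eef_pos']); servo_line(W(s[0]+.004,-.077,.036),velocity=.1)
    servo_line(W(s[0]+.004,-.077,.13),velocity=.2); print(fc())
```

```text
(array([ 0. ,  0.2, -0.4]), array([-0.0139, -0.0764,  0.1197]), 8.33)
(array([-0.1,  0. ,  0.8]), array([-0.0137, -0.0771,  0.0358]), 10.41)
(array([-0. , -0.2,  0.2]), array([-0.0504, -0.0771,  0.036 ]), 11.02)
(array([ 0.2, -0.2,  0.3]), array([-0.1397, -0.077 ,  0.036 ]), 11.92)
-0.16000000000000003 (array([13.9, -3.5, -7.8]), array([-0.1558, -0.0763,  0.0371]), 13.17)
(array([-0.8,  0.1, -0.6]), array([-0.1527, -0.077 ,  0.1298]), 14.03)
```

Run:
```python
from h import *
let_go()
q=down(YAW,0)
movep(W(-.075,-.077,.26),q); c,P=snap('wrist','w1'); print(c['mount'],c['fx'])
snap('side','side3')
yc=.134;ax=R.from_euler('z',yc)
# looking from tilted pose above the cork
n=R.from_euler('z',yc)*R.from_euler('y',-np.radians(28))   # cork axes: x along slope, z normal
A=n*R.from_euler('x',np.pi)
c0=np.array([.645,-.197,.09]); p=c0+n.apply([0,0,.16])
for h in (0,1):
    j=solve_ik(p.tolist(),qw(A*R.from_euler('z',h*np.pi))); print(h,j)
movep(p.tolist(),qw(A)); snap('wrist','w2'); print(state()['t'],state()['joint_pos'])
a=cv2.imread('pics/w1.png');b=cv2.imread('pics/w2.png')
cv2.imwrite('pics/ww.png',cv2.vconcat([cv2.resize(a,(480,300)),cv2.resize(b,(480,300))]))
```

```text
[[ 2.89977697e-04 -9.49623827e-01 -3.13391933e-01  8.00026046e-02]
 [ 9.99999915e-01  1.83245634e-04  3.70026282e-04  1.55450123e-04]
 [-2.93958071e-04 -3.13392014e-01  9.49623799e-01 -1.41821863e-01]
 [ 0.00000000e+00  0.00000000e+00  0.00000000e+00  1.00000000e+00]] 312.5134296788366
0 [-0.18557579  0.10117421 -0.11695311 -0.1903221  -0.89411143  1.9751289 ]
1 [-0.18557579  0.10117421 -0.11695311 -0.1903221  -0.89411143 -1.16646376]
16.775 [-0.1836579   0.10148242 -0.11642477 -0.19030158 -0.89463468  1.97447077]
```

View pics/ww.png

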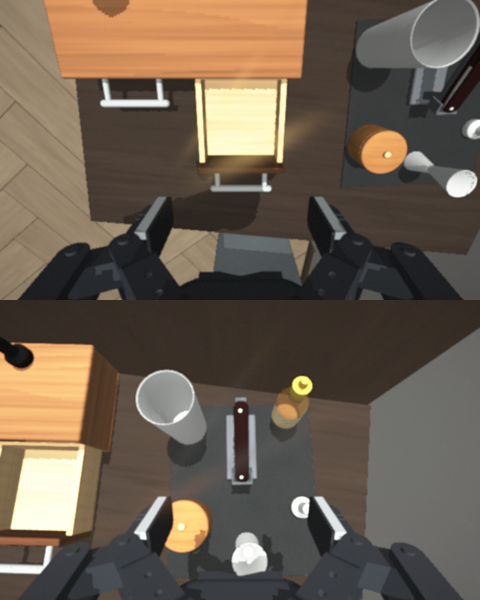

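The upper picture shows the right drawer fully out, with its floor at about (205–280, 90–155). The lower one shows the corkscrew vertical in the picture from (240,403) to (238,482), with the cup at the upper left and the jigger and salt cellar nearer. Now I'll fit both from depth.

Run:
```python
from h import *
d=np.load('pics/w2.npz');P=d['P'];img=cv2.imread('pics/w2.png').astype(int)
sub=np.zeros((400,640),bool);sub[120:255,295:345]=1
m=sub&(P[...,2]>.055)&(P[...,2]<.16)&(img.max(2)<130)&(img[...,2]-img[...,0]>-5)
k,l,st,_=cv2.connectedComponentsWithStats(m.astype(np.uint8));m=l==1+np.argmax(st[1:,4])
q=P[m]
# plane of top face: frame guess slope 28
for it in range(3):
    c=q.mean(0); n=np.linalg.svd(q-c,full_matrices=False)[2]; r=(q-c)@n[2]; q=q[abs(r)<.004]
n=n*np.sign(n[:,2:3]); print(len(q),c,n, 'slope',np.degrees(np.arcsin(n[0,2])),'yaw',np.arctan2(n[0,1],n[0,0]))
for a in n[:2]:
    t=(q-c)@a; print(np.percentile(t,[0,1,50,99,100]).round(4))
rr=cv2.minAreaRect(((q-c)@n[:2].T*1000).astype(np.float32)); print(rr)
P1=np.load('pics/w1.npz')['P'];X=(P1-O)@C.as_matrix()
fl=(abs(X[...,2]-.014)<.005)&(X[...,0]<.0)&(X[...,0]>-.14)&(X[...,1]<-.0)&(X[...,1]>-.16)
k,l,st,_=cv2.connectedComponentsWithStats(fl.astype(np.uint8));m1=l==1+np.argmax(st[1:,4]);f=X[m1]
print('floor',len(f),np.percentile(f,[0,1,50,99,100],axis=0).round(4))
# walls: z in .045-.056
w=(X[...,2]>.040)&(X[...,2]<.057)&(X[...,0]<-.01)&(X[...,0]>-.12)&(X[...,1]<0)&(X[...,1]>-.17)
y=X[w][:,1];h,e=np.histogram(y,bins=np.arange(-.17,0,.003));print([(round(b,3),int(a)) for a,b in zip(h,e) if a])
for xc in(-.03,-.06,-.1):
    b=abs(f[:,0]-xc)<.008; print(xc,np.percentile(f[b][:,1],[0,2,98,100]).round(4))
```

```text
1978 [ 0.64071493 -0.19878403  0.08820496] [[ 0.87216319  0.13896192  0.46906391]
 [ 0.1543613  -0.98799812  0.0056834 ]
 [-0.46422404 -0.06744846  0.88314594]] slope 27.973550166201623 yaw 0.15800209557200365
[-0.0601 -0.0571  0.0016  0.0516  0.0528]
[-0.0099 -0.0096  0.0001  0.0095  0.0098]
((-3.6951065063476562, -0.10605144500732422), (19.69026756286621, 112.9095230102539), 89.85173034667969)
floor 9489 [[-0.128  -0.1364  0.0101]
 [-0.1273 -0.1358  0.0113]
 [-0.0607 -0.0783  0.0132]
 [-0.0024 -0.0214  0.0175]
 [-0.0024 -0.0207  0.0189]]
[(np.float64(-0.146), 70), (np.float64(-0.143), 254), (np.float64(-0.14), 254), (np.float64(-0.137), 246), (np.float64(-0.023), 245), (np.float64(-0.02), 255), (np.float64(-0.017), 255), (np.float64(-0.014), 67)]
-0.03 [-0.1362 -0.1349 -0.0227 -0.0209]
-0.06 [-0.1364 -0.1345 -0.0225 -0.0209]
-0.1 [-0.1364 -0.1346 -0.0224 -0.0209]
```

Run:
```python
from h import *
yc=.158; n=R.from_euler('z',yc)*R.from_euler('y',-np.radians(28)); q=qw(n*R.from_euler('x',np.pi))
top=np.array([.6375,-.1993,.0865])
g=lambda h:(top+n.apply([0,0,h])).tolist()
servo_line(g(.07),q,velocity=.2); f0=fc(); print(f0)
servo_line(g(.015),velocity=.15); servo_line(g(-.0135),velocity=.08); print(fc())
gripper_close(50); s=state(); print(s['opening'],s['finger_force'],fc())
servo_line(g(.012),velocity=.05); print(fc())
servo_line(g(.08),velocity=.15); p=state()['eef_pos']
servo_line([p[0],p[1],.24],velocity=.2); print(state()['opening'],state()['finger_force'])
movep(W(-.065,-.0785,.20),down(YAW,0)); sleep(.2); s=state();print(s['opening'],s['eef_rot'],fc(),s['joint_pos'])
snap('wrist','w3');snap('side','side4')
a=cv2.imread('pics/w3.png');b=cv2.imread('pics/side4.png')
cv2.imwrite('pics/ww2.png',cv2.vconcat([cv2.resize(a,(480,300)),cv2.resize(b,(480,300))]))
```

```text
(array([-0.1, -0.5,  0.9]), array([-0.0308, -0.3789,  0.1491]), 17.38)
(array([-0.5,  0.7,  0.4]), array([ 0.0076, -0.3771,  0.0739]), 18.4)
0.018647935079453788 49.24535302910954 (array([-2.2,  1.1,  3.9]), array([ 0.0078, -0.3773,  0.0751]), 19.02)
(array([-0.3,  0.2, -1.1]), array([-0.0044, -0.3777,  0.0971]), 19.68)
0.01883029682591248 48.98705276660621
0.01844159341775893 [-1.05823036e-04  9.98615677e-01  5.25991269e-02  2.24089632e-04] (array([-0.1,  0. , -1.8]), array([-0.065 , -0.0796,  0.2002]), 22.21) [ 4.50906849e-01  2.60140364e-01  3.59341248e-02 -2.18079986e-05
 -1.34609490e+00  1.22514116e+00]
```

View pics/ww2.png

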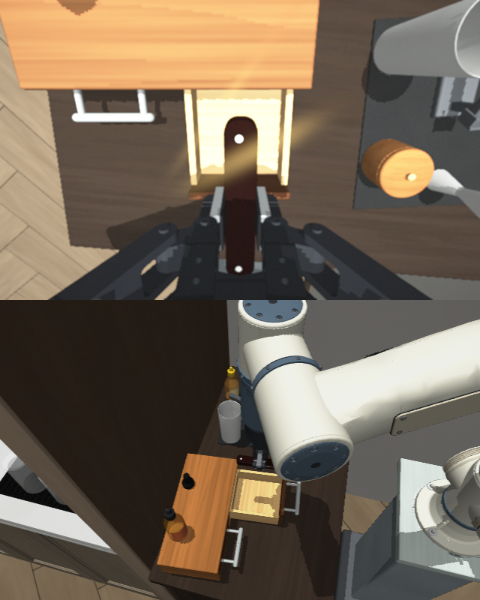

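The wrist view shows the corkscrew held straight between the pads, with its tip at (240,120), over the open drawer. I'll check its pose in the hand from depth.

Run:
```python
from h import *
P=np.load('pics/w3.npz')['P'];X=(P-O)@C.as_matrix()-inC(state()['eef_pos'])
img=cv2.imread('pics/w3.png').astype(int)
sub=np.zeros((400,640),bool);sub[150:372,294:350]=1
m=sub&(abs(X[...,2])<.03)&(img.max(2)<120)&(img[...,2]-img[...,0]>8)
k,l,st,_=cv2.connectedComponentsWithStats(m.astype(np.uint8));m=l==1+np.argmax(st[1:,4]);q=X[m]
print(len(q),np.percentile(q,[0,2,50,98,100],axis=0).round(4))
for a,b in((-.06,-.035),(-.035,-.0),(0.,.03),(.03,.045),(.045,.06)):
    s=q[(q[:,0]>a)&(q[:,0]<b)]; 
    if len(s):print(a,len(s),np.percentile(s[:,1],[1,99]).round(4),np.median(s[:,2]).round(4))
```

```text
5334 [[-0.0536 -0.0107  0.0008]
 [-0.0494 -0.0099  0.0117]
 [-0.0079 -0.001   0.0129]
 [ 0.0253  0.0086  0.014 ]
 [ 0.0297  0.0124  0.0168]]
-0.06 861 [-0.0101  0.0089] 0.0129
-0.035 2357 [-0.01    0.0089] 0.0129
0.0 2116 [-0.0102  0.009 ] 0.0129
```

Run:
```python
from h import *
servo_line(W(-.065,-.0785,.08),down(YAW,0),velocity=.15); print(fc())
servo_line(W(-.065,-.0785,.024),velocity=.08); sleep(.15); f0=fc(); print(f0)
z=.021
while z>.0125:
    servo_line(W(-.065,-.0785,z),velocity=.03); f=fc(); print(z,f)
    if f[0][2]-f0[0][2]>3: break
    z-=.001
let_go(); s=state(); print(s['opening'],s['finger_force'],fc())
servo_line(W(-.065,-.0785,.075),velocity=.08); print(fc())
servo_line(W(-.10,-.0785,.16),velocity=.2); snap('wrist','w4'); print(fc())
```

```text
(array([ 0.1, -0.5, -1.3]), array([-0.0642, -0.0784,  0.081 ]), 23.26)
(array([ 0.4,  0.3, -0.9]), array([-0.0645, -0.0784,  0.0247]), 24.26)
0.021 (array([ 0.3,  0.2, -1.4]), array([-0.0652, -0.0786,  0.0209]), 24.51)
0.02 (array([ 0.9,  0.9, -0. ]), array([-0.0651, -0.0785,  0.0199]), 24.76)
0.019 (array([-0.4, -0.1, -1.1]), array([-0.0651, -0.0785,  0.0189]), 25.01)
0.018 (array([ 0.3,  0. , -0.7]), array([-0.0651, -0.0785,  0.0179]), 25.26)
0.016999999999999998 (array([-0.8, -0.1, -0.5]), array([-0.065 , -0.0785,  0.0169]), 25.51)
0.015999999999999997 (array([ 0.2, -0. , -0.8]), array([-0.0651, -0.0785,  0.0159]), 25.76)
0.014999999999999996 (array([-0.9, -0.2, -1.6]), array([-0.065 , -0.0785,  0.0149]), 26.01)
0.013999999999999995 (array([ 0.5, -0.5,  5. ]), array([-0.0643, -0.0785,  0.0147]), 26.26)
0.08515946610559456 0.0 (array([-0.7,  0.9, -0.7]), array([-0.065 , -0.0785,  0.014 ]), 26.92)
(array([-0.4, -0.6, -0.5]), array([-0.0655, -0.0786,  0.0744]), 27.83)
(array([-0.2, -0.1, -0.8]), array([-0.1006, -0.0785,  0.1589]), 28.49)
```

View pics/w4.png

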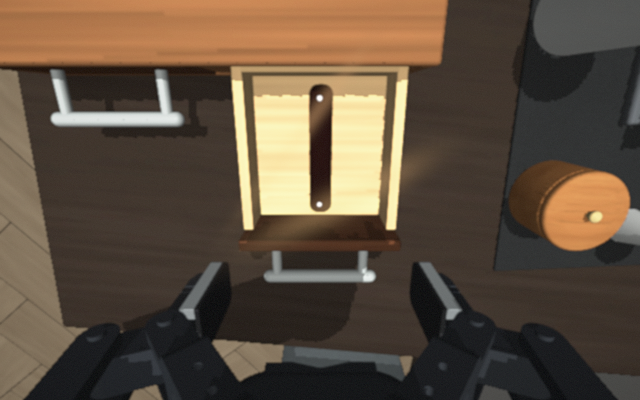

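The corkscrew lies flat and centred in the drawer, from (320,88) to (320,208), and the fingers are clear. Now I'll push the drawer shut.

Run:
```python
from h import *
gripper_close(50)
servo_line(W(-.212,-.077,.12),down(YAW,0),velocity=.2)
servo_line(W(-.212,-.077,.036),velocity=.2); f0=fc(); print(f0)
servo_line(W(-.18,-.077,.036),velocity=.05); servo_line(W(-.07,-.077,.036),velocity=.08); print(fc())
x=-.07
while x<-.035:
    x+=.002; servo_line(W(x,-.077,.036),velocity=.04); f=fc()
    if f[0][0]-f0[0][0]<-16: break
print(x,f)
servo_line(W(-.09,-.077,.036),velocity=.15); servo_line(W(-.12,-.077,.2),velocity=.2)
movep([.25,.40,.3],down(.5,0)); print(fc())
snap('side','side5')
P=np.load('pics/side5.npz')['P'];X=(P-O)@C.as_matrix();img=cv2.imread('pics/side5.png')
h=(X[...,2]>.045)&(X[...,2]<.07)&(img.min(2)>120)
for n,s in(('L',1),('R',-1)):
    q=X[h&(abs(X[...,1]-s*.077)<.035)&(X[...,0]<-.02)&(X[...,0]>-.2)]; print(n,len(q),np.percentile(q[:,0],[1,5,50]).round(4))
```

```text
(array([1. , 0.1, 1.6]), array([-0.2107, -0.0768,  0.0366]), 30.57)
(array([-0.4, -0.4, -0. ]), array([-0.0699, -0.0769,  0.0362]), 32.88)
-0.045999999999999985 (array([-15.5,   2.2,  10.2]), array([-0.0502, -0.0773,  0.0354]), 35.88)
(array([ 0.2, -0.1,  0.2]), array([-0.3194,  0.2592,  0.2996]), 38.81)
L 197 [-0.0389 -0.0385 -0.0343]
R 146 [-0.039  -0.0387 -0.0345]
```

View pics/side5.png

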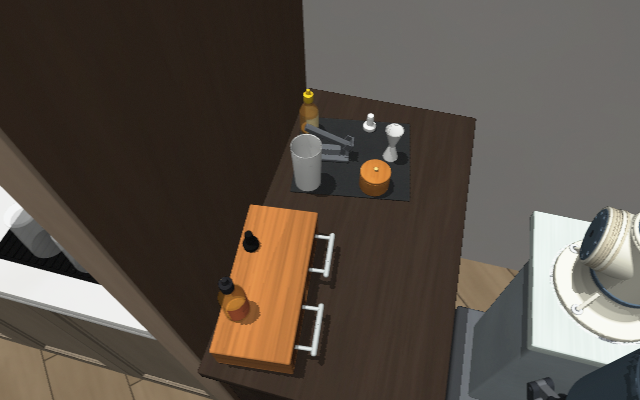

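Both drawers are shut, with the handles level at about (330,255) and (318,330). The bystanders are where they were and the rest is empty.

```bash
python3 -c "
from cell import *
print(sign_off())"
```

```text
the job is handed in; nothing more can be done
None
```

The corkscrew was laid flat and released in the right-hand drawer, both drawers are fully shut, the bystanders stand where they were, and the job was handed in at about 39 s; no verdict came back.

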